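# Scrape loose lids off a hand scoop into the yellow tub

## Task

Pick up the hand scoop by its blue handle and carry it level, with the two purple lids lying on its blade, to the yellow tub (not the white one). Press the front lip of the blade down on the tub's rim while both lids are still on the blade, then tip the scoop over the rim, keeping it pressed there until both lids have slid into the tub. Then put the empty scoop down flat on the counter and let go.

Things in the scene. Friction and masses are not known exactly. Their poses are not given: they have to be found in the camera images.
- scoop_grip (a point): Grip point of the steel hand scoop: centre of its straight blue handle, 18 mm wide, 24 mm high, reaching from x = -105 to the blade's back wall at x = 35 mm. x points to the front lip, z up. The scoop weighs 220 g, balances at this point and stands flat on the counter, this point 36 mm up. A foot under the handle at x = -96 to -84 mm reaches the counter.
- scoop_lip (a point): Middle of the blade's front lip, on its flat underside: 120 mm ahead of the grip point and 36 mm below it, same axes. The blade is 3 mm thick, 100 mm wide and 85 mm long (lip to back wall); side walls reach 17 mm up, the back wall 36 mm, the front is open.
- yellow_tub_rim (a point): Centre of the yellow tub's mouth, level with its rim, 90 mm above the counter; z up. The open tub is fixed to the counter, outside 240 mm along x and 180 mm along y, walls and floor 5 mm thick. It stands left or right of the scoop, one long side towards it; an equal white tub, not wanted, stands on the other side.
- lid_a_center (a point): Centre of one purple screw lid: flat disc 34 mm across, 12 mm high, about 14 g, lying loose on the scoop's blade. Smooth: it slides down the blade once that is tipped by about 11 to 17 degrees.
- lid_b_center (a point): Centre of the other purple lid, the same as the first.
There are look-alikes about, which are no part of the job. What is shaped like the part that bears lid_b_center but green is not meant. Leave any red look-alike of the part that bears scoop_grip alone.

How it is judged:
On the way, in this order (a step that is already met when the one before it is completed fails the run):
1. the front lip of the blade is pressed (over 1 N) on the yellow tub's rim with both lids still on the blade (contact force between scoop and yellow_tub above 1 N and z of scoop_lip in the frame of yellow_tub_rim between -0.012 and 0.012 m and x of lid_a_center in the frame of scoop_grip between 0.04 and 0.115 m and y of lid_a_center in the frame of scoop_grip between -0.05 and 0.05 m and z of lid_a_center in the frame of scoop_grip between -0.036 and -0.015 m and x of lid_b_center in the frame of scoop_grip between 0.04 and 0.115 m and y of lid_b_center in the frame of scoop_grip between -0.05 and 0.05 m and z of lid_b_center in the frame of scoop_grip between -0.036 and -0.015 m), for 0.2 s.
2. both lids have slid into the yellow tub while the blade, tipped by over 10 degrees, is still pressed (over 0.5 N) on its rim near the lip (contact force between scoop and yellow_tub above 0.5 N and angle between scoop_grip's own z axis and vertical above 0.175 rad and z of scoop_lip in the frame of yellow_tub_rim between -0.03 and 0.012 m and x of lid_a_center in the frame of yellow_tub_rim between -0.116 and 0.116 m and y of lid_a_center in the frame of yellow_tub_rim between -0.086 and 0.086 m and z of each of lid_a_center, lid_b_center in the frame of yellow_tub_rim below -0.04 m and x of lid_b_center in the frame of yellow_tub_rim between -0.116 and 0.116 m and y of lid_b_center in the frame of yellow_tub_rim between -0.086 and 0.086 m), for 0.1 s.
At the end, for the whole second after the job is handed in: Both lids lie inside the yellow tub (more than 40 mm below its rim); the scoop stands flat on the counter outside the tub, its grip point within 10 mm of its resting height of 36 mm, tilted less than 10 degrees, at rest and released (x of lid_a_center in the frame of yellow_tub_rim between -0.116 and 0.116 m and y of lid_a_center in the frame of yellow_tub_rim between -0.086 and 0.086 m and z of each of lid_a_center, lid_b_center in the frame of yellow_tub_rim below -0.04 m and x of lid_b_center in the frame of yellow_tub_rim between -0.116 and 0.116 m and y of lid_b_center in the frame of yellow_tub_rim between -0.086 and 0.086 m and height (world z) of scoop_grip between 0.026 and 0.046 m and angle between scoop_grip's own z axis and vertical below 0.175 rad and horizontal distance between scoop_grip and yellow_tub_rim above 0.08 m and linear speed of scoop below 0.02 m/s); the robot touches nothing.
It also fails if it takes over 61 s, if anything falls off the work surface, if the arm or the gripper's body presses on something with over 40 N, if the wrist force passes 120 N, or if a joint passes its speed limit or range.

## Robot

A 6-joint arm with a two-finger parallel gripper is mounted at the origin on the work surface. World frame = base frame: x ahead of the robot, y to its left, z up, the work surface at z = 0. Lengths are in m, angles in rad, forces in N, time in s.
With the tool pointing down it reaches from about 0.225 to 0.875 m from the base axis. Payload 3.4 kg.
Tool frame: the origin (TCP) lies between the finger pads; the fingertips stand 11 mm ahead of it and the grasp point (between the pads) lies 8 mm behind it; z points along the fingers, y is the line along which they close (so a half turn about z gives the same grasp; the last joint's range is limited). The gripper opens to 85 mm and grips with 20 to 120 N. Pads are 22 mm wide; open, the fingers measure 114 mm over their backs; the gripper's body (76 mm by 85 mm) begins 54 mm behind the grasp point. The pads swing forward as they close: fully open they stand 13 mm farther back than shut.
Start: joints at [-1.298, 0.276, 1.505, -0, 1.361, -0.121], TCP at [0.221, -0.531, 0.242] pointing down, gripper open.
Joint ranges: [-2.89, 2.89], [-0.75, 2.08], [0.22, 2.7], [-1.18, 4.32], [0.11, 2.71], [-2.7, 2.7]. Speed limits (rad/s): [2.57, 2.57, 3.14, 3.14, 3.14, 3.14].

## Interface

Orientations are given as a unit quaternion [w, x, y, z].
In Python, from rig import manip, imaging gives the robot as it stands. The module is installed in compiled form; this text tells all that it offers.
- The arm moves only by the tool jog_arm, never from a script. Its argument "deltas" is one flat list of numbers, 7 for each row, row after row: the turn, a rotation vector about the world's x, y, z in degrees, then the shift along the world's x, y, z in mm, then the opening, from 0 (shut) to 1 (fully open). In form: [ax, ay, az, tx, ty, tz, gripper, ax, ay, az, tx, ty, tz, gripper, ...]. A call has 1 to 20 rows; each row is the pose to reach, as a shift and turn from the pose commanded when the call began; what a row does not reach only later rows make up. A row lasts 1/10 s, in which the tool goes at most 50 mm and 8.59 degrees, less where a joint would pass 70% of its speed; a pose out of reach is approached as far as the arm can. A call with a gripper value outside its range is refused whole. The fingers move at their own pace and stop on an object; "grip_force" is the grip in N (left out, the last holds). Time passes only in rows, so rows that repeat a pose let the fingers close. It gives the time, the measured TCP pose, the force, the opening and the grip force at its end, in the units of the state.
- manip.get_state(): the state, without advancing time (a new reading comes with each control period).
- imaging.get_image(name): name is "scene" or "top"; returns the picture (384x512x3 uint8, blue, green, red); there is no depth.
- imaging.calibration(name): a dict with "mtx" (3x3 intrinsics, pixels), "cam_to_world" (4x4, takes a point from camera to world coordinates). Camera axes: x right, y down, z forward; pixel columns grow to the right and rows downward; lengths in m; the calibration is good to about 2 mm. A picture is of the moment at which its call begins. calibration takes no time and is no camera call.
- manip.sign_off(): hands the job in; it is judged then, once.
The state is a dict: "clock": time; "qpos": joint angles; "qd": joint speeds; "effort": joint torques, N m; "position": TCP position; "ee_rot": TCP orientation; "contact_force": force on the tool from outside, world axes, zero at the start; "moment": the same for the moment, N m; "width": finger opening in m; "gripper_force": force on a finger pad.
Only numpy, scipy, OpenCV 4.12 (cv2) and the standard library are available. Lean on these libraries where they do the work, as an engineer would, in place of code of your own. Each camera call takes 0.05 s, during which the arm holds its last target. There are 200 camera calls.

## Working session

There is one attempt and no reset: what is moved stays moved. The work goes in short steps, Python scripts to look and compute and a tool call to move; the robot and the scene stay as the last step left them, time stands still between calls to the robot, and variables do not carry over. Pictures are saved under pics/ and viewed, at most 10 in all, crops included, and the job is handed in when it is done.

Besides the shell and the picture viewer there is one more tool, called after "Request:" by a JSON object that holds its "op" and its "data". jog_arm: Moves the arm, as the interface text tells. Its arguments: {"type":"object","properties":{"deltas":{"type":"array"},"grip_force":{"type":"number"}},"required":["deltas"]}

```bash
mkdir -p pics; python3 - <<'E'
from rig import manip, imaging
import cv2
for n in("top","scene"):
    cv2.imwrite(f"pics/{n}0.png",imaging.get_image(n)); c=imaging.calibration(n); print(c["mtx"],c["cam_to_world"])
s=manip.get_state(); print(s)
E
```

```text
[[461.05918294   0.         254.02154817]
 [  0.         461.05918294 191.0191689 ]
 [  0.           0.           1.        ]] [[-3.89402140e-03 -9.90380083e-01  1.38318937e-01  3.40653153e-01]
 [-9.99557810e-01 -2.22674403e-04 -2.97344086e-02  2.10900602e-02]
 [ 2.94791661e-02 -1.38373560e-01 -9.89941279e-01  1.06131611e+00]
 [ 0.00000000e+00  0.00000000e+00  0.00000000e+00  1.00000000e+00]]
[[446.59145238   0.         248.25801436]
 [  0.         446.59145238 184.85400162]
 [  0.           0.           1.        ]] [[ 0.03977309  0.73203745 -0.6801024   1.20473613]
 [ 0.99916794 -0.03528814  0.0204495  -0.02085736]
 [-0.00902975 -0.68034985 -0.73283187  0.83224311]
 [ 0.          0.          0.          1.        ]]
{'clock': 0.1, 'qpos': array([-1.29801229e+00,  2.76557687e-01,  1.50601310e+00,  9.54095908e-06,
        1.36067109e+00, -1.20986608e-01]), 'qd': array([ 0.00055904, -0.00150315, -0.00284859,  0.00057317, -0.00103556,
        0.00223214]), 'effort': array([ 9.53088420e-04, -4.17701375e+01, -2.46404761e+01, -3.54746344e-04,
        5.82605877e-03,  1.56969247e-05]), 'position': array([ 0.22049726, -0.53056339,  0.24150877]), 'ee_rot': array([-8.22591175e-04,  9.80680476e-01,  1.95614734e-01, -5.78755770e-05]), 'contact_force': array([-0.62894903,  0.25942775,  0.39893528]), 'moment': array([-0.01386374, -0.00375844,  0.00457051]), 'gripper_force': 0.0, 'width': 0.08523496377001145}
```

View pics/top0.png

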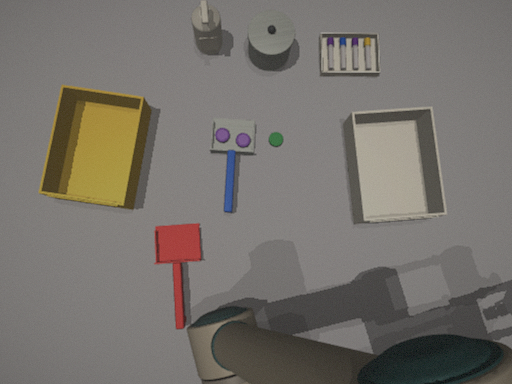

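View pics/scene0.png

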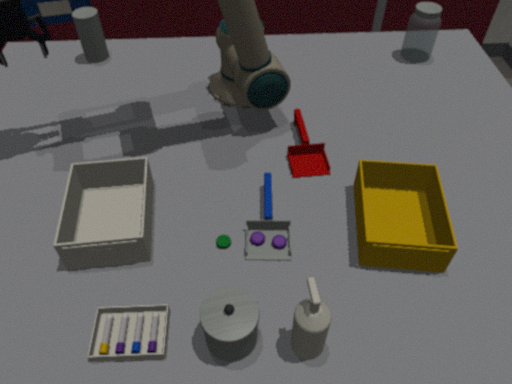

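Candidates in the top view: the scoop with a blue handle (230,180) and steel blade (233,136) carries two purple lids (222,135) and (243,140), so it is the one meant. The red scoop (178,265), the green lid (276,139) and the white tub (395,165) are look-alikes. The yellow tub is at (97,148). I'll check this in an enlarged crop.

```bash
python3 - <<'E'
import cv2
a=cv2.imread("pics/top0.png")
cv2.imwrite("pics/c1.png",cv2.resize(a[105:225,200:290],None,fx=5,fy=5,interpolation=cv2.INTER_CUBIC))
cv2.imwrite("pics/c2.png",cv2.resize(a[75:220,30:160],None,fx=4,fy=4,interpolation=cv2.INTER_CUBIC))
E
```

```text
(no output)
```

View pics/c1.png

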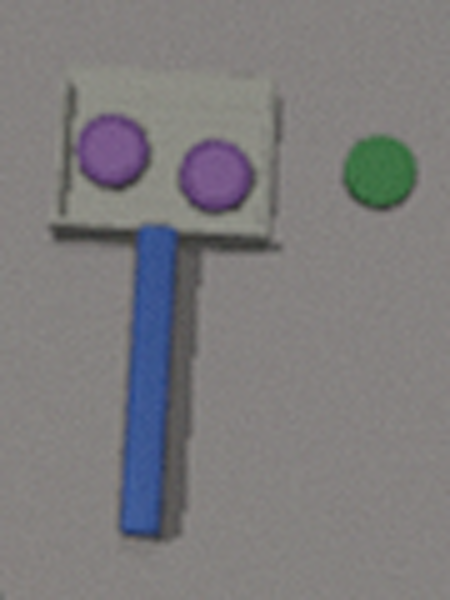

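View pics/c2.png

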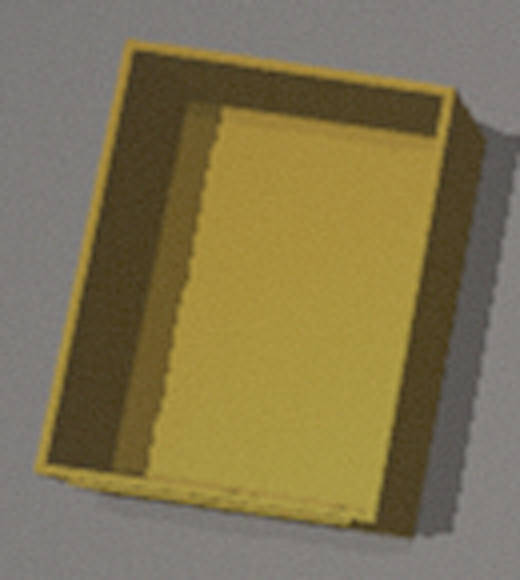

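The crop confirms the scoop. The blue handle top runs from (231.4,150.4) to (228,211.6), the lip corners are at (214,119) and (255,120), and both lids lie on the blade. The yellow rim corners are at (62,85), (144,97), (39,193) and (125,205).

```bash
cat > h.py <<'E'
import numpy as np
from rig import imaging
def proj(u,v,z,n="top"):
    c=imaging.calibration(n); K,T=c["mtx"],c["cam_to_world"]
    d=T[:3,:3]@np.linalg.solve(K,[u,v,1.]); o=T[:3,3]
    return o+d*(z-o[2])/d[2]
E
python3 - <<'E'
from h import *
np.set_printoptions(precision=4,suppress=True)
f=proj(231.4,150.4,.048);b=proj(228,211.6,.048)
print("handle",f,b,np.linalg.norm(f-b),np.degrees(np.arctan2(*(f-b)[[1,0]])))
u=(f-b)/np.linalg.norm(f-b); print("grip",b+u*.105,f-u*.035)
l=proj(214,119,.002);r=proj(255,120,.002);print("lip",l,r,np.linalg.norm(l-r),(l+r)/2, "expected",b+u*.225)
for p in((222.6,135.2),(243.2,140)): print("lid",proj(*p,.015))
C=np.array([proj(*p,.09) for p in((62,85),(144.25,97),(125,205),(39.25,193))]);print(C,C.mean(0))
for i in range(4):
    d=C[(i+1)%4]-C[i];print(np.linalg.norm(d),np.degrees(np.arctan2(d[1],d[0])))
E
```

```text
handle [0.5743 0.0411 0.048 ] [0.4365 0.0482 0.048 ] 0.13801192811664778 -2.9419140797828613
grip [0.5413 0.0428 0.048 ] [0.5393 0.0429 0.048 ]
lip [0.6607 0.0834 0.002 ] [ 0.6588 -0.0137  0.002 ] 0.09708586316042656 [0.6598 0.0348 0.002 ] expected [0.6612 0.0366 0.048 ]
lid [0.618  0.0623 0.015 ]
lid [0.6067 0.0144 0.015 ]
[[0.7087 0.4081 0.09  ]
 [0.6828 0.2299 0.09  ]
 [0.4466 0.2633 0.09  ]
 [0.4721 0.4427 0.09  ]] [0.5775 0.336  0.09  ]
0.1800068810306239 -98.27647722999728
0.23847161673945155 171.95374068235043
0.18114888247453295 81.92916669684996
0.23911993303679166 -8.32024071635465
```

Request:
{"op": "jog_arm", "data": {"deltas": [0, 0, -25.3, 319, 574, -60, 0.7, 0, 0, -25.3, 319, 574, -60, 0.7, 0, 0, -25.3, 319, 574, -60, 0.7, 0, 0, -25.3, 319, 574, -60, 0.7, 0, 0, -25.3, 319, 574, -60, 0.7, 0, 0, -25.3, 319, 574, -60, 0.7, 0, 0, -25.3, 319, 574, -60, 0.7, 0, 0, -25.3, 319, 574, -60, 0.7, 0, 0, -25.3, 319, 574, -60, 0.7, 0, 0, -25.3, 319, 574, -60, 0.7, 0, 0, -25.3, 319, 574, -60, 0.7, 0, 0, -25.3, 319, 574, -60, 0.7, 0, 0, -25.3, 319, 574, -60, 0.7, 0, 0, -25.3, 319, 574, -60, 0.7, 0, 0, -25.3, 319, 574, -60, 0.7, 0, 0, -25.3, 319, 574, -60, 0.7, 0, 0, -25.3, 319, 574, -60, 0.7, 0, 0, -25.3, 319, 574, -60, 0.7, 0, 0, -25.3, 319, 574, -60, 0.7, 0, 0, -25.3, 319, 574, -60, 0.7], "grip_force": 100}}

```text
clock: 2.1
position: [0.5395, 0.0422, 0.1826]
ee_rot: [0.0, 1.0, -0.025, 0.0]
contact_force: [-0.4, -0.1, -0.3]
width: 0.0598
gripper_force: 0.0
```

Request:
{"op": "jog_arm", "data": {"deltas": [0, 0, 0, 0, 0, -40, 0.7, 0, 0, 0, 0, 0, -80, 0.7, 0, 0, 0, 0, 0, -110, 0.7, 0, 0, 0, 0, 0, -130, 0.7, 0, 0, 0, 0, 0, -145, 0.7, 0, 0, 0, 0, 0, -154, 0.7, 0, 0, 0, 0, 0, -154, 0.7, 0, 0, 0, 0, 0, -154, 0.5, 0, 0, 0, 0, 0, -154, 0.4, 0, 0, 0, 0, 0, -154, 0.32, 0, 0, 0, 0, 0, -154, 0.27, 0, 0, 0, 0, 0, -154, 0.24, 0, 0, 0, 0, 0, -154, 0.2, 0, 0, 0, 0, 0, -154, 0.1, 0, 0, 0, 0, 0, -154, 0, 0, 0, 0, 0, 0, -154, 0, 0, 0, 0, 0, 0, -154, 0, 0, 0, 0, 0, 0, -154, 0], "grip_force": 100}}

```text
clock: 3.9
position: [0.5398, 0.0431, 0.0289]
ee_rot: [-0.0, 1.0, -0.024, 0.0]
contact_force: [-1.3, -0.0, 5.7]
width: 0.0168
gripper_force: 97.7
```

Request:
{"op": "jog_arm", "data": {"deltas": [0, 0, 0, 0, 0, 1, 0, 0, 0, 0, 0, 0, 3, 0, 0, 0, 0, 0, 0, 7, 0, 0, 0, 0, 0, 0, 13, 0, 0, 0, 0, 0, 0, 21, 0, 0, 0, 0, 0, 0, 30, 0, 0, 0, 0, 0, 0, 39, 0, 0, 0, 0, 0, 0, 48, 0, 0, 0, 0, 0, 0, 57, 0, 0, 0, 0, 0, 0, 66, 0, 0, 0, 0, 0, 0, 75, 0, 0, 0, 0, 0, 0, 84, 0, 0, 0, 0, 0, 0, 92, 0, 0, 0, 0, 0, 0, 99, 0, 0, 0, 0, 0, 0, 105, 0, 0, 0, 0, 0, 0, 109, 0, 0, 0, 0, 0, 0, 111, 0, 0, 0, 0, 0, 0, 112, 0, 0, 0, 0, 0, 0, 112, 0]}}

```text
clock: 5.8
position: [0.5395, 0.043, 0.1402]
ee_rot: [0.0, 1.0, -0.024, -0.0]
contact_force: [-0.2, 0.0, -3.0]
width: 0.0167
gripper_force: 97.8
```

```bash
python3 - <<'E'
from rig import manip, imaging
import cv2,numpy as np
a=imaging.get_image("top"); b=imaging.get_image("scene")
a=cv2.resize(a[80:230,190:310],None,fx=3,fy=3); b=cv2.resize(b[130:280,200:340],None,fx=3,fy=3)
cv2.imwrite("pics/l1.png",np.hstack([a,b])); print(manip.get_state()["position"])
E
```

```text
[0.53943589 0.04299849 0.1400355 ]
```

View pics/l1.png

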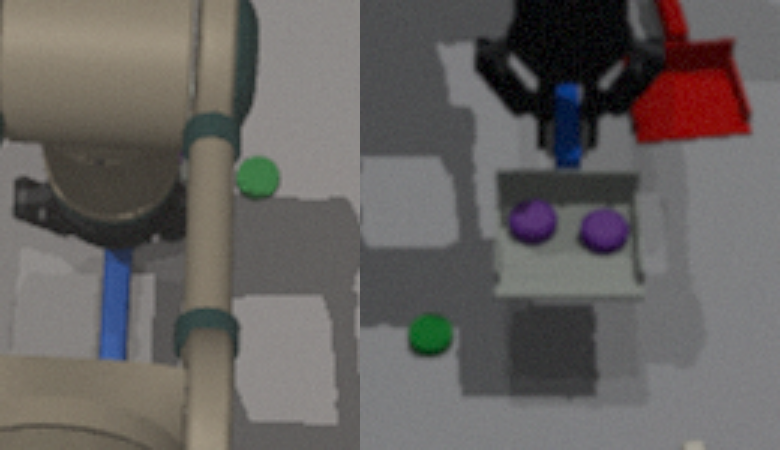

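The scene view (right half) shows both lids lying on the level blade, with the blue handle held and lifted. The green lid is still on the counter at (430,335).

Request:
{"op": "jog_arm", "data": {"deltas": [0, 0, 0.6, 0.1, 0.7, 0, 0, 0, 0, 2.4, 0.3, 2.8, 0, 0, 0, 0, 5.1, 0.6, 6, 0, 0, 0, 0, 8.8, 1, 10.4, 0, 0, 0, 0, 13.2, 1.6, 15.6, 0, 0, 0, 0, 18.3, 2.2, 21.6, 0, 0, 0, 0, 23.8, 2.8, 28.2, 0, 0, 0, 0, 29.8, 3.5, 35.2, 0, 0, 0, 0, 36, 4.3, 42.5, 0, 0, 0, 0, 42.3, 5, 50, 0, 0, 0, 0, 48.6, 5.7, 57.5, 0, 0, 0, 0, 54.8, 6.5, 64.8, 0, 0, 0, 0, 60.8, 7.2, 71.8, 0, 0, 0, 0, 66.3, 7.8, 78.4, 0, 0, 0, 0, 71.4, 8.4, 84.4, 0, 0, 0, 0, 75.8, 9, 89.6, 0, 0, 0, 0, 79.5, 9.4, 93.9, 0, 0, 0, 0, 82.2, 9.7, 97.2, 0, 0, 0, 0, 84, 9.9, 99.3, 0, 0, 0, 0, 84.6, 10, 100, 0, 0]}}

```text
clock: 7.9
position: [0.5496, 0.1432, 0.1402]
ee_rot: [0.0, 0.755, 0.656, -0.0]
contact_force: [0.8, -0.2, -2.0]
width: 0.0164
gripper_force: 97.8
```

Request:
{"op": "jog_arm", "data": {"deltas": [0, 0, 0, 0, 0, 0, 0, 0, 0, 0, 0, 0, -2, 0, 0, 0, 0, 0, 0, -5, 0, 0, 0, 0, 0, 0, -9, 0, 0, 0, 0, 0, 0, -12, 0, 0, 0, 0, 0, 0, -14, 0, 0, 0, 0, 0, 0, -14, 0, 0, 0, 0, 0, 0, -14, 0]}}

```text
clock: 8.7
position: [0.5497, 0.143, 0.1263]
ee_rot: [0.0, 0.755, 0.655, 0.0]
contact_force: [0.2, -1.0, -3.0]
width: 0.0167
gripper_force: 97.8
```

```bash
python3 - <<'E'
from rig import manip, imaging
import cv2,numpy as np
b=imaging.get_image("scene"); t=imaging.get_image("top")
b=cv2.resize(b[130:280,250:450],None,fx=3,fy=3); t=cv2.resize(t[70:220,30:95],None,fx=3,fy=3)
cv2.imwrite("pics/p1.png",np.hstack([b,t])); s=manip.get_state();print(s["position"],s["contact_force"],s["moment"],s["ee_rot"])
E
```

```text
[0.54978604 0.14299847 0.1264885 ] [-0.70941486  0.36923631 -2.07111505] [ 0.2004805  -0.05549289 -0.02370073] [1.60665430e-04 7.55495602e-01 6.55153670e-01 1.94027506e-04]
```

View pics/p1.png

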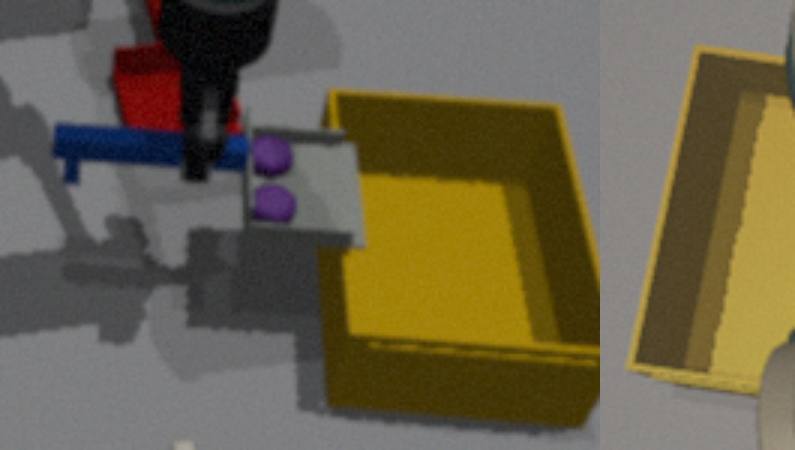

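The scene view shows the blade over the yellow tub's near wall, with both lids on it against the back wall. The lip corners are at full-image pixels (368.3,177.7) and (370.7,211.7).

```bash
python3 - <<'E'
from h import *
l=proj(368.3,177.7,.099,"scene");r=proj(370.7,211.7,.099,"scene");m=(l+r)/2
n=np.array([.1426,.9898]);e=np.array([.5647,.2466])
print(l,r,m,np.linalg.norm(l-r),"overhang",(m[:2]-e)@n)
# near rim corners in scene: check edge location
for p in((250+330/3,130+92/3),(250+328/3,130+330/3)): 
    q=proj(*p,.09,"scene");print(q,(q[:2]-e)@n)
E
```

```text
[0.51524532 0.2722809  0.099     ] [0.61414731 0.25523582 0.099     ] [0.56469631 0.26375836 0.099     ] 0.10036003963325146 overhang 0.016982816876750233
[0.45021068 0.26866878 0.09      ] 0.005517500881082152
[0.67931691 0.21892108 0.09      ] -0.011052223753373669
```

Request:
{"op": "jog_arm", "data": {"deltas": [0, 0, 0, 0, 0, -1, 0, 0, 0, 0, 0, 0, -2.5, 0, 0, 0, 0, 0, 0, -4, 0, 0, 0, 0, 0, 0, -5, 0, 0, 0, 0, 0, 0, -6, 0, 0, 0, 0, 0, 0, -6.5, 0, 0, 0, 0, 0, 0, -7, 0, 0, 0, 0, 0, 0, -7.5, 0, 0, 0, 0, 0, 0, -8, 0, 0, 0, 0, 0, 0, -8, 0], "grip_force": 115}}

```text
clock: 9.8
position: [0.5497, 0.1429, 0.1187]
ee_rot: [0.0, 0.756, 0.655, 0.0]
contact_force: [-0.2, -0.4, 0.3]
width: 0.0164
gripper_force: 113.1
```

```bash
python3 -c "
from rig import manip
s=manip.get_state();print(s['position'],s['contact_force'],s['moment'])"
```

```text
[0.54972944 0.14288531 0.11867406] [-0.24439521 -0.35818245  0.31021795] [0.07679559 0.14180944 0.01961116]
```

Request:
{"op": "jog_arm", "data": {"deltas": [0, 0, 0, 0, 0, -0.5, 0, 0, 0, 0, 0, 0, -1, 0, 0, 0, 0, 0, 0, -1, 0, 0, 0, 0, 0, 0, -1, 0, 0, 0, 0, 0, 0, -1, 0]}}

```text
clock: 10.3
position: [0.5498, 0.1427, 0.1179]
ee_rot: [0.0, 0.756, 0.655, 0.0]
contact_force: [-2.3, -2.1, 5.1]
width: 0.0162
gripper_force: 114.0
```

```bash
python3 -c "
from rig import manip
s=manip.get_state();print(s['position'],s['contact_force'],s['moment'])"
```

```text
[0.54978939 0.14266365 0.11788101] [-2.28043291 -2.1381303   5.11690728] [0.1675212  0.31790753 0.09433868]
```

Request:
{"op": "jog_arm", "data": {"deltas": [-1.2, 0.2, 0, 0.1, 0.6, 2.3, 0, -2.5, 0.4, 0, 0.2, 1.3, 4.7, 0, -5, 0.7, 0, 0.4, 2.9, 9.4, 0, -7.4, 1.1, 0, 0.7, 4.6, 14, 0, -9.9, 1.4, 0, 0.9, 6.4, 18.5, 0, -9.9, 1.4, 0, 0.9, 6.4, 18.5, 0]}}

```text
clock: 10.9
position: [0.5516, 0.151, 0.1367]
ee_rot: [0.058, 0.752, 0.653, -0.065]
contact_force: [0.4, -2.0, 5.0]
width: 0.0159
gripper_force: 113.8
```

```bash
python3 -c "
from rig import manip
s=manip.get_state();print(s['position'],s['contact_force'],s['moment'],s['qpos'])"
```

```text
[0.55164075 0.15096955 0.13672753] [ 0.43680279 -2.00843545  4.98523902] [ 0.39461798  0.06842215 -0.03028191] [ 0.24566418  0.3892405   1.62297988 -0.17439358  1.1979749   0.45550496]
```

Request:
{"op": "jog_arm", "data": {"deltas": [-2.5, 0.4, 0, 0.3, 2.1, 4.3, 0, -5, 0.7, 0, 0.6, 4.5, 8.6, 0, -7.4, 1.1, 0, 1, 6.9, 12.7, 0, -9.9, 1.4, 0, 1.4, 9.5, 16.8, 0, -12.4, 1.8, 0, 1.8, 12.4, 20.7, 0, -14.9, 2.1, 0, 2.2, 15.3, 24.5, 0, -17.8, 2.6, 0, 2.8, 19.2, 28.9, 0, -17.8, 2.6, 0, 2.8, 19.2, 28.9, 0, -17.8, 2.6, 0, 2.8, 19.2, 28.9, 0, -17.8, 2.6, 0, 2.8, 19.2, 28.9, 0, -17.8, 2.6, 0, 2.8, 19.2, 28.9, 0, -17.8, 2.6, 0, 2.8, 19.2, 28.9, 0]}}

```text
clock: 12.1
position: [0.5546, 0.171, 0.165]
ee_rot: [0.158, 0.734, 0.636, -0.18]
contact_force: [1.2, 3.5, 5.5]
width: 0.0161
gripper_force: 114.1
```

```bash
python3 - <<'E'
from rig import manip, imaging
import cv2,numpy as np
b=imaging.get_image("scene")
cv2.imwrite("pics/p2.png",cv2.resize(b[130:280,250:450],None,fx=3,fy=3)); s=manip.get_state();print(s["position"],s["contact_force"],s["moment"],s["ee_rot"])
E
```

```text
[0.55460116 0.17094468 0.16501431] [0.97682707 3.17671295 4.58253338] [ 1.25931414  0.01146797 -0.06683976] [ 0.15752955  0.73360953  0.63615143 -0.17975778]
```

View pics/p2.png

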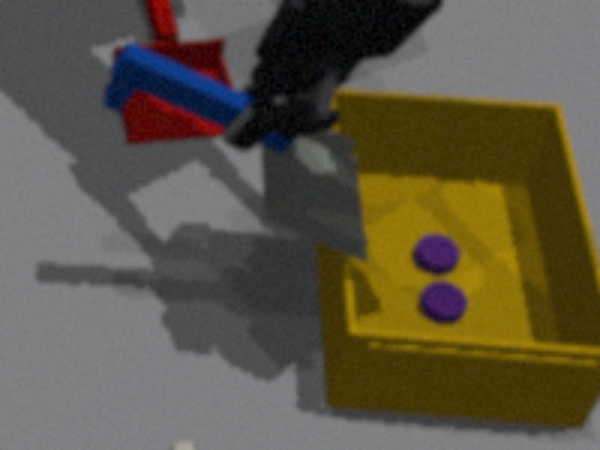

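The picture shows both purple lids inside the yellow tub, at (437,253) and (443,301), and the empty blade still pressed on the rim. I'll hold it briefly, then lift and level the scoop.

Request:
{"op": "jog_arm", "data": {"deltas": [0, 0, 0, 0, 0, 0, 0, 0, 0, 0, 0, 0, 0, 0, 0, 0, 0, 0, 0, 3, 0, 0, 0, 0, 0, 0, 10, 0, 0, 0, 0, 0, 0, 20, 0, 4.9, -0.7, 0, 0, -5, 25, 0, 9.9, -1.4, 0, 0, -10, 25, 0, 14.8, -2.1, 0, -1, -15, 25, 0, 19.8, -2.9, 0, -2, -20, 25, 0, 24.7, -3.6, 0, -3, -25, 25, 0, 27.7, -4, 0, -4, -28, 25, 0, 27.7, -4, 0, -4, -28, 25, 0]}}

```text
clock: 13.35
position: [0.5484, 0.138, 0.1901]
ee_rot: [0.0, 0.756, 0.654, -0.001]
contact_force: [0.3, 0.1, -2.4]
width: 0.0163
gripper_force: 112.8
```

Request:
{"op": "jog_arm", "data": {"deltas": [0, 0, -3, 0, -4, 0, 0, 0, 0, -9, -1, -10, 0, 0, 0, 0, -16, -2, -18, 0, 0, 0, 0, -23, -3, -26, 0, 0, 0, 0, -30, -4, -34, 0, 0, 0, 0, -37, -5, -42, 0, 0, 0, 0, -44, -5, -50, 0, 0, 0, 0, -51, -6, -58, 0, 0, 0, 0, -58, -6, -66, 0, 0, 0, 0, -65, -7, -74, 0, 0, 0, 0, -72, -8, -82, 0, 0, 0, 0, -78, -8, -88, 0, 0, 0, 0, -83, -9, -93, 0, 0, 0, 0, -84.6, -9, -95, 0, 0, 0, 0, -84.6, -9, -95, 0, 0, 0, 0, -84.6, -9, -95, -10, 0, 0, 0, -84.6, -9, -95, -30, 0, 0, 0, -84.6, -9, -95, -60, 0, 0, 0, -84.6, -9, -95, -85, 0, 0, 0, -84.6, -9, -95, -85, 0]}}

```text
clock: 15.35
position: [0.5369, 0.046, 0.1009]
ee_rot: [0.0, 1.0, -0.023, -0.005]
contact_force: [-0.4, -0.2, -2.4]
width: 0.0161
gripper_force: 112.8
```

```bash
python3 - <<'E'
from rig import manip, imaging
import cv2,numpy as np
b=imaging.get_image("scene")
cv2.imwrite("pics/q1.png",cv2.resize(b[130:280,190:390],None,fx=3.5,fy=3.5)); s=manip.get_state();print(s["position"],s["contact_force"],s["moment"],s["ee_rot"])
E
```

```text
[0.53866486 0.04591607 0.10288238] [-0.15414455  0.52871352 -2.4147836 ] [0.00300764 0.00255157 0.03839271] [ 5.42647666e-05  9.99724643e-01 -2.33282867e-02 -2.53490935e-03]
```

View pics/q1.png

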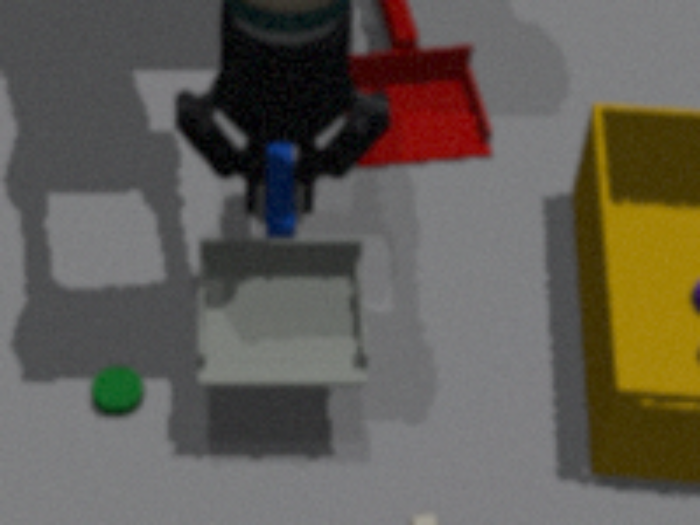

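The picture shows the empty scoop held level over clear counter, away from the green lid, the red scoop and the tub.

Request:
{"op": "jog_arm", "data": {"deltas": [0, 0, 0, 0, 0, -10, 0, 0, 0, 0, 0, 0, -25, 0, 0, 0, 0, 0, 0, -40, 0, 0, 0, 0, 0, 0, -52, 0, 0, 0, 0, 0, 0, -60, 0, 0, 0, 0, 0, 0, -66, 0, 0, 0, 0, 0, 0, -69, 0, 0, 0, 0, 0, 0, -71, 0, 0, 0, 0, 0, 0, -72, 0, 0, 0, 0, 0, 0, -72, 0, 0, 0, 0, 0, 0, -72, 0]}}

```text
clock: 16.5
position: [0.5406, 0.0456, 0.033]
ee_rot: [0.0, 1.0, -0.024, 0.0]
contact_force: [0.4, -0.1, -2.4]
width: 0.0163
gripper_force: 112.8
```

Request:
{"op": "jog_arm", "data": {"deltas": [0, 0, 0, 0, 0, -1, 0, 0, 0, 0, 0, 0, -2, 0, 0, 0, 0, 0, 0, -3, 0, 0, 0, 0, 0, 0, -3.5, 0, 0, 0, 0, 0, 0, -4, 0, 0, 0, 0, 0, 0, -4, 0]}}

```text
clock: 17.1
position: [0.5403, 0.0456, 0.029]
ee_rot: [0.0, 1.0, -0.024, -0.0]
contact_force: [-1.2, -0.8, 1.1]
width: 0.0162
gripper_force: 113.6
```

Request:
{"op": "jog_arm", "data": {"deltas": [0, 0, 0, 0, 0, 0, 0.25, 0, 0, 0, 0, 0, 0, 0.4, 0, 0, 0, 0, 0, 0, 0.7, 0, 0, 0, 0, 0, 0, 0.7, 0, 0, 0, 0, 0, 0, 0.7, 0, 0, 0, 0, 0, 0, 0.7, 0, 0, 0, 0, 0, 10, 0.7, 0, 0, 0, 0, 0, 30, 0.7, 0, 0, 0, 0, 0, 60, 0.7, 0, 0, 0, 0, 0, 100, 0.7, 0, 0, 0, 0, 0, 140, 0.7, 0, 0, 0, 0, 0, 150, 0.7, 0, 0, 0, -30, 0, 150, 0.7, 0, 0, 0, -60, 0, 150, 0.7, 0, 0, 0, -60, 0, 150, 0.7, 0, 0, 0, -60, 0, 150, 0.7]}}

```text
clock: 18.7
position: [0.4801, 0.0456, 0.179]
ee_rot: [0.0, 1.0, -0.024, 0.0]
contact_force: [0.3, -0.8, 0.0]
width: 0.0599
gripper_force: 0.0
```

```bash
python3 - <<'E'
from rig import manip, imaging
import cv2
b=imaging.get_image("scene")
cv2.imwrite("pics/r1.png",cv2.resize(b[110:290,180:460],None,fx=2.5,fy=2.5)); s=manip.get_state();print(s["position"],s["contact_force"],s["width"])
E
```

```text
[0.48099128 0.04556553 0.17906796] [ 0.91088234  0.43857379 -1.33995253] 0.059412180572736575
```

View pics/r1.png

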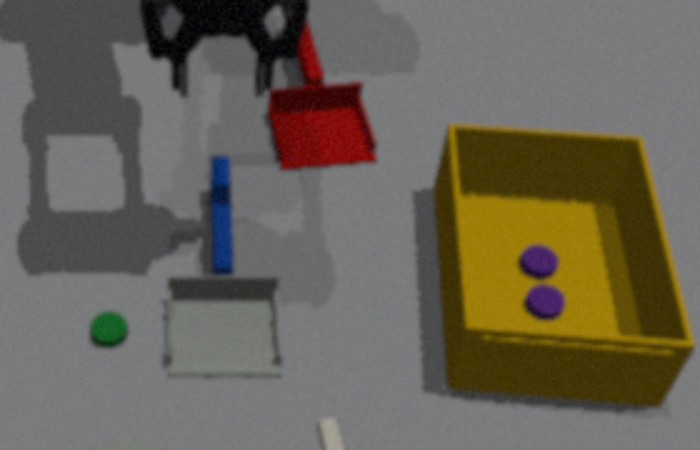

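The picture shows the empty scoop standing flat and released, with the handle at (221,215), and both lids in the yellow tub at (538,262) and (545,301). The gripper is clear of everything.

```bash
python3 -c "
from rig import manip
print(manip.sign_off())"
```

```text
the job is handed in; nothing more can be done
None
```

I've handed the job in, with no verdict returned: the blade was pressed on the yellow tub's rim with both lids on it, both lids slid into the tub, and the empty scoop stands flat on the counter, released, at about 19 s of the 61 s allowed.

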